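Load a thin-necked bearing cover into the marking cabinet

TASK

Slide the clear guard of the grey marking cabinet open, take the thin-necked bearing cover off the plywood by its neck with a light grip (no more than 30 N at each finger), and set it down upright on the middle of the round sprung plate in the chamber. The plate was left at some unknown height, so feel for it: never drop the cover, not even from a few millimetres up, and never press it onto the plate or knock it on the cabinet with more than 15 N. Then let go, slide the guard fully shut over it, and leave all the other things on the bench where they are.

Things in the scene. Friction and masses are not known exactly. Their poses are not given: they have to be found in the camera images.
- cover: The bearing cover, loose, plain aluminium, 0.3 to 0.6 kg, neck up on a 12 mm plywood sheet: flat round flange 124 mm in diameter, 10 mm thick, with an open thin-walled neck on its middle, 54 mm outside diameter, 46 mm bore, 32 mm tall (42 mm overall); no other part has a neck. Origin: centre of its underside; z is the neck's axis. More than 30 N at each finger spoils it.
- cabinet: The grey marking cabinet, fixed: an open-topped chamber 290 mm (x) by 280 mm (y) outside, 105 mm tall, walls and floor 12 mm thick, joined on its +y side to a closed housing (y 140 to 400 mm, 95 mm tall) over which the guard slides. Origin: centre of the chamber's underside, z up; guard track along its y.
- bed (a point): Point on the upright axis of the round plate, at the chamber's floor, 12 mm above the cabinet's underside; axes as the cabinet's. The plate (dark steel disc, 144 mm in diameter) stands over it, its free top 17 to 47 mm above this point, different each time and not reported. It floats on a spring: 3 N per mm, 8 mm travel, then solid.
- guard (a joint): Slide of the clear guard over the chamber, in m: 0 fully shut, 0.25 fully open (towards the cabinet's +y). About 3 N of friction; it stays where it is left. Open it by more than 0.2 for the cover and a gripper to pass.
- guard_handle (a point): Middle of the guard's handle bar: a dark 12 mm square bar 112 mm long, along the cabinet's x, 147 mm above the bench, with 28 mm free below it (posts 50 mm either side of its middle). It moves with the guard.
- flange: Bystander: flat aluminium ring 128 mm in diameter, 60 mm bore, 16 mm thick, no neck; origin centre of underside.
- impeller: Bystander: aluminium impeller 120 mm in diameter, 22 mm tall, six vanes and a small solid hub; origin centre of underside.
- volute: Bystander: dark pump casing 120 mm in diameter, 44 mm tall, with a side outlet reaching 65 mm from the middle; origin centre of underside.
- wrench: Bystander: steel wrench 200 mm long lying on the bench; origin under its middle.
- oil: Bystander: white bottle 64 mm in diameter, 170 mm tall; origin centre of underside.
- jar: Bystander: jar 72 mm in diameter, 90 mm tall; origin centre of underside.

How it is judged:
On the way, in this order (a step that is already met when the one before it is completed fails the run):
1. the guard is slid open (0.18 m or more) (value of joint guard above 0.18 m), for 0.2 s.
2. the cover rests upright on the plate, let go (horizontal distance between cover and bed below 0.015 m and z of cover in the frame of bed between 0.01 and 0.05 m and angle between cover's own z axis and vertical below 0.08 rad and contact force between cover and cabinet above 1.5 N and contact force between the fingers and cover below 0.2 N and linear speed of cover below 0.02 m/s), for 0.3 s.
At the end, for the whole second after the job is handed in: The cover stands upright (within 0.08 rad) and still on the sprung plate, its axis within 15 mm of the plate's axis, let go, and the guard is shut to within 5 mm (all of step 2 and value of joint guard below 0.005 m); the robot touches nothing.
It fails at once if the cover is dropped: out of the fingers it moves faster than 0.25 m/s (a fall of some 3 mm) (contact force between the fingers and cover below 0.1 N and linear speed of cover above 0.25 m/s).
It fails at once if the cover's neck or rim is squeezed or pushed by the fingers with more than 75 N, both fingers added (contact force between the fingers and cover above 75 N).
It fails at once if the cover bears on the plate or any part of the cabinet with more than 15 N (contact force between cover and cabinet above 15 N).
It fails at once if another thing on the bench is moved by more than 25 mm (distance of any of flange, impeller, volute, wrench, oil, jar from where it was at the start of the episode above 0.025 m).
It also fails if it takes over 72 s, if anything falls off the work surface, if the arm or the gripper's body presses on something with over 40 N, if the wrist force passes 120 N, or if a joint passes its speed limit or range.

ROBOT

A 6-joint arm with a two-finger parallel gripper is mounted at the origin on the work surface. World frame = base frame: x ahead of the robot, y to its left, z up, the work surface at z = 0. Lengths are in m, angles in rad, forces in N, time in s.
With the tool pointing down it reaches from about 0.425 to 0.95 m from the base axis. Payload 3.5 kg.
Tool frame: the origin (TCP) lies at the very end of the fingers, on their centre line; the grasp point (between the pads) lies 19 mm behind it (ctrl.pinch_z is the distance from the TCP to the grasp point, in m); z points along the fingers, y is the line along which they close (so a half turn about z gives the same grasp; the last joint's range is limited). The gripper opens to 85 mm and grips with 20 to 120 N. Pads are 22 mm wide; open, the fingers measure 114 mm over their backs; the gripper's body (76 mm by 85 mm) begins 54 mm behind the grasp point. The pads swing forward as they close: fully open they stand 13 mm farther back than shut.
Start: joints at [1.194, 0.286, 1.577, -0, 1.279, -0.15], TCP at [0.152, 0.658, 0.231] pointing down, gripper open.
Joint ranges: [-2.77, 2.77], [-0.9, 2.22], [0.21, 2.48], [-1.53, 4.67], [0.24, 2.81], [-2.84, 2.84]. Speed limits (rad/s): [2.79, 2.79, 3.14, 3.14, 3.14, 3.14].

INTERFACE

Orientations are given as a unit quaternion [x, y, z, w].
In Python, from plant import ctrl gives the robot as it stands. The module is installed in compiled form; this text tells all that it offers.
- The arm moves only by the shell command python3 -m crank 'ROWS' [OPENING] [FORCE]. ROWS is JSON, a list of rows, each a list of 6 numbers: the shift along the tool's x, y, z in cm, then the turn, a rotation vector about the tool's x, y, z in rad. In form: [[tx, ty, tz, rx, ry, rz], ...]. A call has 1 to 10 rows; each row is the pose to reach, as a shift and turn from the pose commanded when the call began, along the tool's axes at that moment; what a row does not reach only later rows make up. A row lasts 1/10 s, in which the tool goes at most 50 mm and 8.59 degrees, less where a joint would pass 70% of its speed; a pose out of reach is approached as far as the arm can. A call with a gripper value outside its range is refused whole. OPENING is the opening, from 0 (shut) to 1 (fully open), set as the call begins (- or left out, the last holds). The fingers move at their own pace and stop on an object; FORCE is the grip in N (left out, the last holds). Time passes only in rows, so rows that repeat a pose let the fingers close. It gives the time, the measured TCP pose, the force, the opening and the grip force at its end, in the units of the state.
- ctrl.get_state(): the state, without advancing time (a new reading comes with each control period).
- ctrl.read_camera(name): name is "scene" or "side" or "wrist"; returns (picture, depth): 400x640x3 uint8, blue, green, red; 400x640 float32, m along the optical axis (not along the pixel's ray), 0 where there is no reading.
- ctrl.camera_info(name): a dict with "K" (3x3 intrinsics, pixels), "origin" and "orientation" of the camera in the world. Camera axes: x right, y down, z forward; pixel columns grow to the right and rows downward; lengths in m; the calibration is good to about 2 mm. A picture is of the moment at which its call begins: read the wrist's pose just before it. camera_info takes no time and is no camera call; for the wrist camera it gives the pose at the moment of the call.
- ctrl.sign_off(): hands the job in; it is judged then, once.
The state is a dict: "time": time; "qpos": joint angles; "dq": joint speeds; "joint_efforts": joint torques, N m; "eef_pos": TCP position; "tcp_rot": TCP orientation; "contact_force": force on the tool from outside, world axes, zero at the start; "wrist_torque": the same for the moment, N m; "opening": opening from 0.0 (shut) to 1.0 (fully open); "finger_force": force on a finger pad.
Only numpy, scipy, OpenCV 4.12 (cv2) and the standard library are available. Lean on these libraries where they do the work, as an engineer would, in place of code of your own. Each camera call takes 0.05 s, during which the arm holds its last target. There are 200 camera calls.

## Working session

There is one attempt and no reset: what is moved stays moved. The work goes in short steps, Python scripts to look and compute and a shell command to move; the robot and the scene stay as the last step left them, time stands still between calls to the robot, and variables do not carry over. Pictures are saved under pics/ and viewed, at most 10 in all, crops included, and the job is handed in when it is done.

```bash
mkdir -p pics; cat > h.py <<'E'
import numpy as np, cv2
from scipy.spatial.transform import Rotation as R
from plant import ctrl
def cloud(name):
    i=ctrl.camera_info(name); p,d=ctrl.read_camera(name)
    K=np.array(i["K"]); v,u=np.mgrid[:400,:640]
    c=np.stack([(u-K[0,2])/K[0,0]*d,(v-K[1,2])/K[1,1]*d,d],-1)
    o=np.array(i["orientation"])
    M=R.from_quat(o).as_matrix() if o.size==4 else o
    return p,d,c@M.T+np.array(i["origin"])
def rel(target):
    """world point -> shift in tool cm"""
    s=ctrl.get_state(); return 100*R.from_quat(s["tcp_rot"]).inv().apply(np.array(target)-s["eef_pos"])
E
python3 - <<'E'
from h import *
for n in ("scene","side"):
    p,d,w=cloud(n); cv2.imwrite(f"pics/{n}0.png",p); np.savez(f"{n}0.npz",p=p,d=d,w=w); print(ctrl.camera_info(n))
s=ctrl.get_state(); print(s)
E
```

```text
{'K': array([[423.64513447,   0.        , 312.7803985 ],
       [  0.        , 423.64513447, 206.06389054],
       [  0.        ,   0.        ,   1.        ]]), 'origin': array([ 1.13601006, -0.05693421,  0.84673244]), 'orientation': array([ 0.60168176,  0.70615903, -0.28700869, -0.23863047])}
{'K': array([[494.8901307 ,   0.        , 322.17193025],
       [  0.        , 494.8901307 , 199.12195534],
       [  0.        ,   0.        ,   1.        ]]), 'origin': array([-0.14247515, -1.02402347,  0.99105231]), 'orientation': array([ 0.86775296, -0.26257509,  0.13334267, -0.40034841])}
{'time': 0.1, 'qpos': array([ 1.19400378e+00,  2.87107575e-01,  1.57803327e+00, -1.01786097e-05,
        1.27861172e+00, -1.49999362e-01]), 'dq': array([ 0.00011593, -0.00053878, -0.00422142, -0.00021847, -0.00039371,
        0.00144648]), 'joint_efforts': array([-3.46223324e-04, -4.07294011e+01, -2.93699867e+01, -1.95802922e-04,
        3.43518135e-03,  6.27875522e-06]), 'eef_pos': array([0.15152715, 0.65715899, 0.23006372]), 'tcp_rot': array([ 1.13152197e-01,  9.93577080e-01, -1.04398041e-03, -2.76474877e-04]), 'contact_force': array([0.72680585, 1.19963237, 0.05767671]), 'wrist_torque': array([ 0.01073885, -0.06580392, -0.06698835]), 'finger_force': 0.0, 'opening': 1.0010649184692144}
```

View pics/scene0.png

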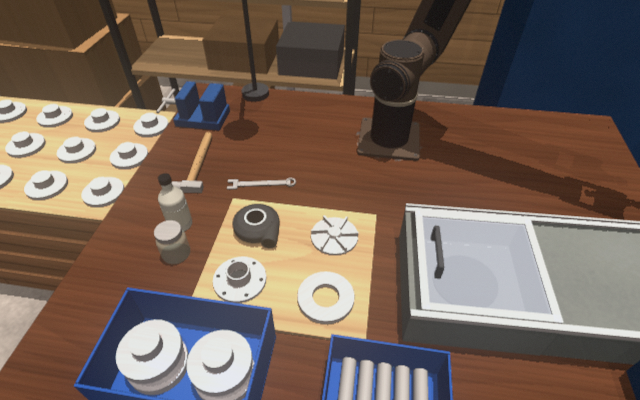

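View pics/side0.png

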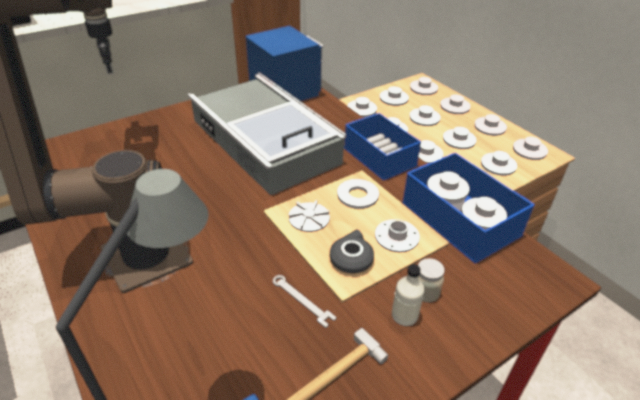

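Scene view: the necked cover is at about (238,272), with the handle bar from (436,230) to (440,272). The cabinet is at right with the guard shut, and the plate shows faintly at (465,280). The side view agrees, with the cover at (398,232) and the handle at (297,136).

```bash
cat > m.py <<'E'
from h import *
for n,cov in (("scene",(240,275)),("side",(398,232))):
    f=np.load(n+"0.npz"); p,w,d=f["p"],f["w"],f["d"]
    v,u=np.mgrid[:400,:640]
    m=(d>0)&(np.hypot(u-cov[0],v-cov[1])<40)
    P=w[m]; z=P[:,2]
    pl=np.median(z[z<0.02]); print(n,"ply z",pl)
    t=P[(z>0.048)&(z<0.062)]; (c,r)=cv2.minEnclosingCircle(t[:,:2].astype(np.float32)); print(" neck top",c,r,np.median(t[:,2]),len(t))
    t=P[(z>0.0175)&(z<0.028)]; (c,r)=cv2.minEnclosingCircle(t[:,:2].astype(np.float32)); print(" flange",c,r,len(t), np.median(t[:,2]))
    # handle: dark and high
    X=w
    m=(d>0)&(X[...,2]>0.135)&(X[...,2]<0.165)&(p.max(-1)<90)&(X[...,1]>0)&(X[...,0]>0.3)&(X[...,0]<1)
    q=X[m]; print(" handle n",m.sum(), q.min(0) if len(q) else "",q.max(0) if len(q) else "")
    if len(q)>5:
        print(np.median(q,0), cv2.minAreaRect(q[:,:2].astype(np.float32)))
    # cabinet top
    m=(d>0)&(X[...,2]>0.085)&(X[...,2]<0.125)&(X[...,1]>0.0)&(X[...,0]>0.25)&(X[...,0]<1)&(X[...,1]<0.9)
    q=X[m]; print(" cab", m.sum(), cv2.minAreaRect(q[:,:2].astype(np.float32))); print(np.histogram(q[:,2],20))
E
python3 m.py
```

```text
scene ply z 0.01170187685559676
 neck top (0.572114884853363, -0.3243645429611206) 0.06575009971857071 0.052615068536694065 155
 flange (0.5809288024902344, -0.33301636576652527) 0.0932362824678421 1550 0.02168642227091927
 handle n 116 [0.49998474 0.09763039 0.13559923] [0.60789413 0.1145045  0.15524452]
[0.57499062 0.10256174 0.15020861] ((0.5536876320838928, 0.10589870065450668), (0.10799730569124222, 0.012203522026538849), 2.8696787357330322)
 cab 27852 ((0.6111081838607788, 0.29103201627731323), (0.4444814920425415, 0.5950495004653931), 2.688451051712036)
(array([ 199,  174,  254, 1471, 5058, 2892,  425,  168,  104,  358,  409,
        644, 4107, 6821, 3281, 1083,  347,   38,   10,    9]), array([0.0850029 , 0.08699415, 0.08898541, 0.09097666, 0.09296791,
       0.09495916, 0.09695042, 0.09894167, 0.10093292, 0.10292418,
       0.10491543, 0.10690668, 0.10889793, 0.11088919, 0.11288044,
       0.11487169, 0.11686295, 0.1188542 , 0.12084545, 0.1228367 ,
       0.12482796]))
side ply z 0.011738600569177304
 neck top (0.5985680222511292, -0.2979204058647156) 0.15283901989459991 0.0
[... 177 characters left out ...]
1.28804485 0.16481271]
[0.7248016  0.49947393 0.1501149 ] ((0.640576183795929, 0.7187973260879517), (0.46719005703926086, 1.2187598943710327), 8.30517864227295)
 cab 8385 ((0.6506906747817993, 0.36656519770622253), (0.710599422454834, 0.5710545182228088), 85.34095001220703)
(array([ 125,  154,  258,  604,  879,  728,  307,  167,  125,  134,  243,
        463, 1029, 1442,  965,  443,  176,   62,   45,   36]), array([0.08501134, 0.08701069, 0.08901005, 0.0910094 , 0.09300875,
       0.0950081 , 0.09700746, 0.09900681, 0.10100616, 0.10300551,
       0.10500487, 0.10700422, 0.10900357, 0.11100292, 0.11300228,
       0.11500163, 0.11700098, 0.11900033, 0.12099968, 0.12299904,
       0.12499839]))
```

```bash
cat > m2.py <<'E'
from h import *
from scipy.optimize import least_squares
def circ(P):
    return least_squares(lambda a:np.hypot(P[:,0]-a[0],P[:,1]-a[1])-a[2],[*P[:,:2].mean(0),.05],loss="soft_l1",f_scale=.002).x
for n,cov in (("scene",(240,275)),("side",(398,232))):
    f=np.load(n+"0.npz"); p,w,d=f["p"],f["w"],f["d"]
    g=w[(d>0)]; g=g[(g[:,2]>.042)&(g[:,2]<.06)]
    c0=np.median(w[cov[1]-6:cov[1]+6,cov[0]-6:cov[0]+6].reshape(-1,3),0)[:2]
    for _ in range(2):
        t=g[np.hypot(*(g[:,:2]-c0).T)<.04]; (c,r)=cv2.minEnclosingCircle(t[:,:2].astype(np.float32)); c0=np.array(c)
    print(n,"neck",c,r,len(t),"mean",t.mean(0),"top",np.percentile(t[:,2],[50,90]))
    g=w[(d>0)]; a=g[(np.hypot(*(g[:,:2]-c0).T)<.075)&(g[:,2]>.018)&(g[:,2]<.026)]
    print(" flange",cv2.minAreaRect(a[:,:2].astype(np.float32)),len(a))
    b=g[(np.hypot(*(g[:,:2]-c0).T)>.075)&(np.hypot(*(g[:,:2]-c0).T)<.2)&(g[:,2]>.018)]
    ang=np.degrees(np.arctan2(b[:,1]-c0[1],b[:,0]-c0[0]));rr=np.hypot(*(b[:,:2]-c0).T)
    for k in range(-180,180,20):
        m=(ang>=k)&(ang<k+20)
        if m.sum()>10: print("  ",k,rr[m].min().round(3),b[m,2].max().round(3),end=";")
    print()
    if n=="scene":
        # cabinet walls: housing top z~.095 & rails
        for lo,hi in ((.09,.098),(.100,.107),(.107,.118)):
            q=w[(d>0)&(w[...,2]>lo)&(w[...,2]<hi)&(w[...,1]>0.03)&(w[...,1]<.8)&(w[...,0]>.3)&(w[...,0]<.85)]
            print(lo,len(q),cv2.minAreaRect(q[:,:2].astype(np.float32)))
s=ctrl.get_state(); M=R.from_quat(s["tcp_rot"])
print("handle shift",rel([.554,.106,.23]),"down 10.2")
yw=np.radians(2.8); T=R.from_matrix(np.array([[-np.cos(yw),-np.sin(yw),0],[-np.sin(yw),np.cos(yw),0],[0,0,-1]]).T if 0 else np.column_stack([[-np.cos(yw),-np.sin(yw),0],[-np.sin(yw),np.cos(yw),0],[0,0,-1]]))
print("turn",(M.inv()*T).as_rotvec())
E
python3 m2.py
```

```text
scene neck (0.6105999946594238, -0.3241613209247589) 0.027957653626799583 219 mean [ 0.61187988 -0.32397469  0.0502012 ] top [0.05107018 0.05476101]
 flange ((0.610235333442688, -0.32383209466934204), (0.1238296777009964, 0.12101694196462631), 20.172218322753906) 1476
   -180 0.101 0.062;   -160 0.125 0.049;   -120 0.156 0.093;   -100 0.169 0.091;   -60 0.157 0.123;   -40 0.127 0.124;   -20 0.119 0.122;   0 0.12 0.122;   20 0.129 0.123;   40 0.158 0.121;   60 0.145 0.032;   80 0.143 0.032;   100 0.17 0.031;   140 0.104 0.056;   160 0.101 0.062;
0.09 9828 ((0.6129381656646729, 0.30648404359817505), (0.4333483874797821, 0.5675262808799744), 3.1158206462860107)
0.1 940 ((0.612716019153595, 0.30275315046310425), (0.43157386779785156, 0.5626439452171326), 3.983436346054077)
0.107 16194 ((0.5400514006614685, 0.31205374002456665), (0.3044964671134949, 0.5291723608970642), 2.688451051712036)
side neck (0.6105374097824097, -0.3261253833770752) 0.029695812612771988 159 mean [ 0.61159541 -0.32689936  0.04993738] top [0.05048059 0.05498714]
 flange ((0.6116622090339661, -0.3261021673679352), (0.1265684962272644, 0.12342295050621033), 5.551748752593994) 730
   -180 0.101 0.064;   -160 0.125 0.051;   -120 0.16 0.095;   -100 0.09 0.094;   -60 0.157 0.123;   -40 0.127 0.125;   -20 0.116 0.124;   0 0.118 0.123;   20 0.127 0.123;   40 0.157 0.12;   60 0.144 0.034;   80 0.099 0.033;   100 0.17 0.03;   140 0.105 0.057;   160 0.099 0.064;
handle shift [-51.60956411 -44.65480825   0.08564402] down 10.2
turn [-0.00208041 -0.00060571 -0.27565935]
```

```bash
python3 -m crank '[[-51.6,-44.7,0,0,0,-0.276],[-51.6,-44.7,0,0,0,-0.276],[-51.6,-44.7,0,0,0,-0.276],[-51.6,-44.7,0,0,0,-0.276],[-51.6,-44.7,0,0,0,-0.276],[-51.6,-44.7,0,0,0,-0.276],[-51.6,-44.7,0,0,0,-0.276],[-51.6,-44.7,0,0,0,-0.276],[-51.6,-44.7,0,0,0,-0.276],[-51.6,-44.7,0,0,0,-0.276]]' 1 20
python3 -c "
from h import *
print(rel([.554,.106,.128]),R.from_quat(ctrl.get_state()['tcp_rot']).as_matrix().round(3))"
```

```text
time: 1.1
eef_pos: [0.4469, 0.2518, 0.231]
tcp_rot: [-0.025, 1.0, 0.0, -0.0]
contact_force: [-0.2, 1.2, -0.9]
opening: 0.998
finger_force: 0.0
[ -9.98338334 -15.09313045  10.29865597] [[-0.999 -0.049 -0.   ]
 [-0.049  0.999  0.   ]
 [ 0.     0.    -1.   ]]
```

```bash
python3 -m crank '[[-10,-15.1,0,0,0,0],[-10,-15.1,0,0,0,0],[-10,-15.1,0,0,0,0],[-10,-15.1,0,0,0,0],[-10,-15.1,0,0,0,0],[-10,-15.1,5,0,0,0],[-10,-15.1,8,0,0,0],[-10,-15.1,10.2,0,0,0],[-10,-15.1,10.2,0,0,0],[-10,-15.1,10.2,0,0,0]]' 
python3 -m crank '[[0,0,0,0,0,0],[0,0,0,0,0,0],[0,0,0,0,0,0],[0,0,0,0,0,0],[0,0,0,0,0,0],[0,0,0,0,0,0]]' 0 20
```

```text
time: 2.1
eef_pos: [0.5533, 0.1085, 0.1294]
tcp_rot: [-0.025, 1.0, 0.0, -0.0]
contact_force: [-0.3, -0.0, 0.7]
opening: 1.002
finger_force: 0.0
time: 2.7
eef_pos: [0.5539, 0.1079, 0.1298]
tcp_rot: [-0.024, 1.0, 0.0, 0.0]
contact_force: [-0.7, 0.9, 2.2]
opening: 0.135
finger_force: 23.8
```

```bash
python3 -m crank '[[0,1,0,0,0,0],[0,4,0,0,0,0],[0,7,0,0,0,0],[0,10,0,0,0,0],[0,13,0,0,0,0],[0,16,0,0,0,0],[0,19,0,0,0,0],[0,22,0,0,0,0],[0,24,0,0,0,0],[0,24.6,0,0,0,0]]'
python3 -m crank '[[0,0,0,0,0,0],[0,0,0,0,0,0],[0,0,0,0,0,0],[0,0,0,0,0,0]]' 1 20
```

```text
time: 3.7
eef_pos: [0.5425, 0.3445, 0.1297]
tcp_rot: [-0.028, 1.0, -0.014, -0.001]
contact_force: [0.1, -42.4, 13.0]
opening: 0.137
finger_force: 29.2
time: 4.1
eef_pos: [0.5411, 0.3541, 0.129]
tcp_rot: [-0.025, 1.0, 0.0, -0.0]
contact_force: [-0.0, 0.4, 0.3]
opening: 0.812
finger_force: 0.0
```

```bash
python3 -m crank '[[0,0,-5,0,0,0],[0,0,-10,0,0,0],[0,-5,-14,0,0,0],[0,-10,-18,0,0,0],[0,-14,-20,0,0,0],[0,-14,-20,0,0,0],[0,-14,-20,0,0,0]]'
python3 - <<'E'
from h import *
for n in ("scene","wrist"):
    p,d,w=cloud(n); cv2.imwrite(f"pics/{n}1.png",p); np.savez(f"{n}1.npz",p=p,d=d,w=w)
    if n=="scene":
        m=(d>0)&(w[...,2]>0.135)&(w[...,2]<0.165)&(p.max(-1)<90)&(w[...,1]>0)&(w[...,1]<.5)&(w[...,0]>0.4)&(w[...,0]<.7)
        q=w[m]; print(len(q),cv2.minAreaRect(q[:,:2].astype(np.float32)))
a=np.hstack([cv2.imread("pics/scene1.png")[120:380,330:],cv2.resize(cv2.imread("pics/wrist1.png"),(416,260))]); cv2.imwrite("pics/both1.png",a)
E
```

```text
time: 4.8
eef_pos: [0.5496, 0.2122, 0.3326]
tcp_rot: [-0.023, 1.0, 0.001, 0.003]
contact_force: [-0.0, -0.6, 0.1]
opening: 0.997
finger_force: 0.0
218 ((0.5399141907691956, 0.34096741676330566), (0.11308183521032333, 0.011813520453870296), 3.137688398361206)
```

View pics/both1.png

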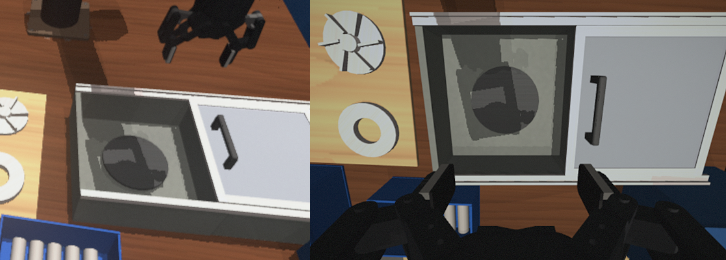

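The guard is open, with the handle about 235 mm along. In the wrist picture the plate is the dark disc at about (300,154) full-size. Next I fit the plate and the cabinet.

```bash
cat > m3.py <<'E'
from h import *
for n in ("wrist","scene"):
    f=np.load(n+"1.npz"); p,w,d=f["p"],f["w"],f["d"]
    m=(d>0)&(w[...,0]>.45)&(w[...,0]<.68)&(w[...,1]>.09)&(w[...,1]<.32)
    q=w[m]; h,e=np.histogram(q[:,2],np.arange(0,.13,.004)); print(n,dict(zip(e.round(3),h)))
    t=w[m&(w[...,2]>.022)&(w[...,2]<.075)]
    zp=np.median(t[:,2]); t=t[abs(t[:,2]-zp)<.006]
    print(" plate z",zp,len(t),cv2.minEnclosingCircle(t[:,:2].astype(np.float32)),cv2.minAreaRect(t[:,:2].astype(np.float32)),t.mean(0))
    fl=q[q[:,2]<.022]; print(" floor z",np.median(fl[:,2]),cv2.minAreaRect(fl[:,:2].astype(np.float32)))
E
python3 m3.py
```

```text
wrist {np.float64(0.0): np.int64(0), np.float64(0.004): np.int64(0), np.float64(0.008): np.int64(9868), np.float64(0.012): np.int64(5783), np.float64(0.016): np.int64(192), np.float64(0.02): np.int64(201), np.float64(0.024): np.int64(208), np.float64(0.028): np.int64(217), np.float64(0.032): np.int64(7457), np.float64(0.036): np.int64(1492), np.float64(0.04): np.int64(260), np.float64(0.044): np.int64(228), np.float64(0.048): np.int64(227), np.float64(0.052): np.int64(238), np.float64(0.056): np.int64(265), np.float64(0.06): np.int64(287), np.float64(0.064): np.int64(247), np.float64(0.068): np.int64(161), np.float64(0.072): np.int64(186), np.float64(0.076): np.int64(158), np.float64(0.08): np.int64(168), np.float64(0.084): np.int64(199), np.float64(0.088): np.int64(169), np.float64(0.092): np.int64(202), np.float64(0.096): np.int64(177), np.float64(0.1): np.int64(207), np.float64(0.104): np.int64(239), np.float64(0.108): np.int64(718), np.float64(0.112): np.int64(2195), np.float64(0.116): np.int64(2), np.float64(0.12): np.int64(0), np.float64(0.124): np.int64(0)}
 plate z 0.03531195
[... 1094 characters left out ...]
p.float64(0.088): np.int64(9), np.float64(0.092): np.int64(0), np.float64(0.096): np.int64(0), np.float64(0.1): np.int64(0), np.float64(0.104): np.int64(37), np.float64(0.108): np.int64(275), np.float64(0.112): np.int64(538), np.float64(0.116): np.int64(13), np.float64(0.12): np.int64(0), np.float64(0.124): np.int64(0)}
 plate z 0.03506429201761657 2929 ((0.5444216728210449, 0.2348894625902176), 0.11913695931434631) ((0.5457631349563599, 0.21676886081695557), (0.17569275200366974, 0.20172624289989471), 3.1110384464263916) [0.55009532 0.19565605 0.03476626]
 floor z 0.011505957525876243 ((0.5349239706993103, 0.20378008484840393), (0.17376361787319183, 0.22892753779888153), 1.1767157316207886)
```

```bash
cat > m4.py <<'E'
from h import *
for n in ("wrist","scene"):
    f=np.load(n+"1.npz"); p,w,d=f["p"],f["w"],f["d"]
    t=w[(d>0)&(w[...,2]>.029)&(w[...,2]<.041)]; c=np.array([.549,.195])
    for _ in range(6):
        u=t[np.hypot(*(t[:,:2]-c).T)<.078]; c=np.array(cv2.minAreaRect(u[:,:2].astype(np.float32))[0])
    print(n,c,cv2.minAreaRect(u[:,:2].astype(np.float32)),u.mean(0),np.median(u[:,2]))
print(rel([.611,-.325,.16]))
E
python3 m4.py
```

```text
wrist [0.54474598 0.18761323] ((0.5447459816932678, 0.18761323392391205), (0.14243070781230927, 0.14269673824310303), 60.10287857055664) [0.54233724 0.18784693 0.03511261] 0.035115907847982186
scene [0.54620975 0.18779895] ((0.5462097525596619, 0.18779894709587097), (0.143490269780159, 0.1429779976606369), 29.185483932495117) [0.55064633 0.18758044 0.03472969] 0.03475069790350227
[ -3.63371515 -54.1720767   16.85656882]
```

```bash
python3 -m crank '[[-3.5,-53.9,0,0,0,0],[-3.5,-53.9,0,0,0,0],[-3.5,-53.9,0,0,0,0],[-3.5,-53.9,0,0,0,0],[-3.5,-53.9,0,0,0,0],[-3.5,-53.9,0,0,0,0],[-3.5,-53.9,0,0,0,0],[-3.5,-53.9,0,0,0,0],[-3.5,-53.9,0,0,0,0],[-3.5,-53.9,0,0,0,0]]'; python3 -c "
from h import *
print(rel([.611,-.325,.16]))"
```

```text
time: 5.9
eef_pos: [0.606, -0.2831, 0.3269]
tcp_rot: [-0.026, 1.0, 0.001, -0.001]
contact_force: [0.8, 0.0, 0.7]
opening: 0.997
finger_force: 0.0
[-0.31870153 -4.25602022 16.67747701]
```

```bash
python3 -m crank '[[-0.3,-4.2,4,0,0,0],[-0.3,-4.2,8,0,0,0],[-0.3,-4.2,12,0,0,0],[-0.3,-4.2,16,0,0,0],[-0.3,-4.2,16.7,0,0,0],[-0.3,-4.2,16.7,0,0,0],[-0.3,-4.2,16.7,0,0,0]]'; cat > m5.py <<'E'
from h import *
p,d,w=cloud("wrist"); cv2.imwrite("pics/wrist2.png",p)
c=np.array([.611,-.325])
for lo,hi,r0 in ((.046,.058,.04),(.018,.026,.07)):
    t=w[(d>0)&(w[...,2]>lo)&(w[...,2]<hi)]
    for _ in range(4):
        u=t[np.hypot(*(t[:,:2]-c).T)<r0]; q=cv2.minAreaRect(u[:,:2].astype(np.float32)); c=np.array(q[0])
    print(q,len(u),np.median(u[:,2]),cv2.minEnclosingCircle(u[:,:2].astype(np.float32)))
print(ctrl.get_state()["eef_pos"],rel([c[0],c[1],.027]))
E
python3 m5.py
```

```text
time: 6.6
eef_pos: [0.6119, -0.3247, 0.1644]
tcp_rot: [-0.025, 1.0, -0.001, 0.001]
contact_force: [-0.1, -0.2, 0.7]
opening: 1.0
finger_force: 0.0
((0.6097670197486877, -0.32416611909866333), (0.05305919423699379, 0.05288686230778694), 4.615328311920166) 1115 0.053315617073374455 ((0.6097564697265625, -0.324337363243103), 0.02694075182080269)
((0.6099362373352051, -0.3241367042064667), (0.12291103601455688, 0.12307357788085938), 88.92058563232422) 12044 0.0218655097747725 ((0.6099561452865601, -0.3243595361709595), 0.06200103089213371)
[ 0.61220985 -0.32519985  0.16554385] [ 0.27645951  0.16028169 13.8529726 ]
```

View pics/wrist2.png

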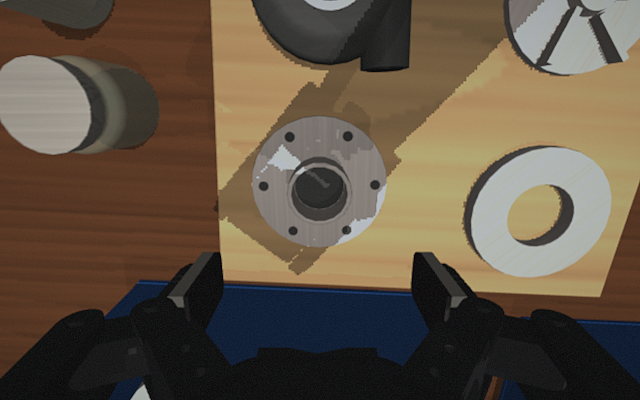

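The wrist view shows the cover centred at (320,182), with the neck clear of its neighbours. I'll descend in line.

```bash
python3 -m crank '[[0.2,0.1,3,0,0,0],[0.2,0.1,6,0,0,0],[0.2,0.1,9,0,0,0],[0.2,0.1,11,0,0,0],[0.2,0.1,12.5,0,0,0],[0.2,0.1,13.2,0,0,0],[0.2,0.1,13.8,0,0,0],[0.2,0.1,13.8,0,0,0],[0.2,0.1,13.8,0,0,0]]'
```

```text
time: 7.55
eef_pos: [0.6091, -0.3244, 0.0256]
tcp_rot: [-0.025, 1.0, -0.001, 0.001]
contact_force: [-0.3, -0.6, 0.2]
opening: 1.0
finger_force: 0.0
```

```bash
python3 -m crank '[[0,0,0,0,0,0],[0,0,0,0,0,0],[0,0,0,0,0,0],[0,0,0,0,0,0],[0,0,0,0,0,0]]' 0.7 22; python3 -m crank '[[0,0,0,0,0,0],[0,0,0,0,0,0],[0,0,0,0,0,0],[0,0,0,0,0,0],[0,0,0,0,0,0]]' 0 22
```

```text
time: 8.05
eef_pos: [0.6084, -0.3239, 0.0244]
tcp_rot: [-0.025, 1.0, -0.0, 0.0]
contact_force: [-0.1, 0.5, -1.0]
opening: 0.699
finger_force: 0.0
time: 8.55
eef_pos: [0.6084, -0.3237, 0.0245]
tcp_rot: [-0.025, 1.0, 0.0, -0.0]
contact_force: [-1.6, 3.0, 3.6]
opening: 0.614
finger_force: 26.3
```

```bash
python3 -m crank '[[0,0,-0.1,0,0,0],[0,0,-0.3,0,0,0],[0,0,-0.7,0,0,0],[0,0,-1.5,0,0,0],[0,0,-3,0,0,0],[0,0,-4,0,0,0],[0,0,-4,0,0,0],[0,0,-4,0,0,0],[0,0,-4,0,0,0]]'
python3 - <<'E'
from h import *
p,d,w=cloud("wrist"); cv2.imwrite("pics/wrist3.png",p)
s=ctrl.get_state();print(s["eef_pos"],s["contact_force"],s["finger_force"],s["opening"])
c=np.array([.6085,-.324])
t=w[(d>0)&(w[...,2]>.052)&(w[...,2]<.072)]; u=t[np.hypot(*(t[:,:2]-c).T)<.07]
print(len(u),cv2.minAreaRect(u[:,:2].astype(np.float32)),np.median(u[:,2]))
A=np.c_[u[:,:2]-c,np.ones(len(u))]; print(np.linalg.lstsq(A,u[:,2],rcond=None)[0])
E
```

```text
time: 9.45
eef_pos: [0.608, -0.3237, 0.0639]
tcp_rot: [-0.025, 1.0, 0.0, -0.0]
contact_force: [-0.6, -0.1, -5.1]
opening: 0.615
finger_force: 25.5
[ 0.60782984 -0.32355255  0.06350913] [-0.33184955 -0.0898437  -4.94851157] 25.522984968556557 0.6134773513681878
28401 ((0.6077502369880676, -0.3249731659889221), (0.11894042044878006, 0.12293020635843277), 9.75057601928711) 0.061301154676372455
[0.01693532 0.000419   0.06193874]
```

```bash
python3 -m crank '[[0,0,-1,0,0,0],[0,0,-3,0,0,0],[0,0,-5,0,0,0],[0,0,-8,0,0,0],[0,0,-11,0,0,0],[0,0,-14,0,0,0],[0,1,-15.5,0,0,0],[0,2.5,-16,0,0,0],[0,5,-16,0,0,0],[0,8,-16,0,0,0]]'
python3 -m crank '[[0,3,0,0,0,0],[0,6,0,0,0,0],[0,9,0,0,0,0],[0.5,12,0,0,0,0],[1,15,0,0,0,0],[1.5,18,0,0,0,0],[2,21,0,0,0,0],[2.5,24,0,0,0,0],[3,27,0,0,0,0],[3.5,30,0,0,0,0]]'
python3 -m crank '[[0.4,3,0,0,0,0],[0.4,6,0,0,0,0],[0.4,9,0,0,0,0],[0.4,11,0,0,0,0],[0.4,12.5,0,0,0,0],[0.4,13.2,0,0,0,0],[0.4,13.4,0,0,0,0],[0.4,13.4,0,0,0,0],[0.4,13.4,0,0,0,0]]'
python3 -c "
from h import *
s=ctrl.get_state();print(s['eef_pos'],s['contact_force'],s['finger_force'],rel([.544,.188,.1]))"
```

```text
time: 10.5
eef_pos: [0.6033, -0.2421, 0.2223]
tcp_rot: [-0.024, 1.0, 0.001, -0.001]
contact_force: [-0.5, 0.1, -6.3]
opening: 0.611
finger_force: 25.5
time: 11.5
eef_pos: [0.5523, 0.0563, 0.2221]
tcp_rot: [-0.025, 1.0, 0.0, -0.002]
contact_force: [1.2, 0.7, -5.2]
opening: 0.612
finger_force: 25.5
time: 12.4
eef_pos: [0.5442, 0.1867, 0.2242]
tcp_rot: [-0.024, 1.0, -0.0, -0.0]
contact_force: [0.2, -0.8, -5.6]
opening: 0.612
finger_force: 25.5
[0.54422751 0.18673891 0.2241916 ] [ 0.17884896 -0.83842085 -5.5569654 ] 25.47774966031284 [ 0.01339117  0.13215637 12.41911027]
```

```bash
cat > chk.py <<'E'
from h import *
s=ctrl.get_state(); p,d,w=cloud("wrist"); e=s["eef_pos"]
t=w[(d>0)&(abs(w[...,2]-e[2])<.012)]; u=t[np.hypot(*(t[:,:2]-e[:2]).T)<.075]
print("tcp",e,s["contact_force"],"flange",cv2.minAreaRect(u[:,:2].astype(np.float32)),np.median(u[:,2]),cv2.minEnclosingCircle(u[:,:2].astype(np.float32)))
E
python3 chk.py
python3 -m crank '[[0,0.1,2,0,0,0],[0,0.1,4,0,0,0],[0,0.1,6,0,0,0],[0,0.1,8,0,0,0],[0,0.1,10,0,0,0],[0,0.1,12,0,0,0],[0,0.1,13.5,0,0,0],[0,0.1,14.5,0,0,0],[0,0.1,14.5,0,0,0],[0,0.1,14.5,0,0,0]]'; python3 chk.py
```

```text
tcp [0.54422751 0.18673891 0.2241916 ] [ 0.17884896 -0.83842085 -5.5569654 ] flange ((0.5438206195831299, 0.18542242050170898), (0.11848422139883041, 0.12305329740047455), 9.936674118041992) 0.22171979497724043 ((0.5460380911827087, 0.1857573390007019), 0.062037646770477295)
time: 13.45
eef_pos: [0.5447, 0.1885, 0.0799]
tcp_rot: [-0.024, 1.0, 0.0, 0.001]
contact_force: [1.1, 0.3, -5.2]
opening: 0.61
finger_force: 25.4
tcp [0.54470108 0.18845146 0.07993561] [ 1.12182961  0.3238602  -5.18123979] flange ((0.5441864132881165, 0.18776774406433105), (0.1233937218785286, 0.11837859451770782), 87.39019775390625) 0.07742511144300815 ((0.546413004398346, 0.1875341683626175), 0.062163762748241425)
```

```bash
python3 -m crank '[[0,0,0.5,0,0,0],[0,0,1,0,0,0],[0,0,1.5,0,0,0],[0,0,2,0,0,0],[0,0,2.4,0,0,0],[0,0,2.6,0,0,0],[0,0,2.7,0,0,0],[0,0,2.7,0,0,0],[0,0,2.7,0,0,0]]'; python3 -m crank '[[0,0,0.05,0,0,0],[0,0,0.1,0,0,0],[0,0,0.15,0,0,0],[0,0,0.2,0,0,0],[0,0,0.2,0,0,0],[0,0,0.2,0,0,0]]'
```

```text
time: 14.4
eef_pos: [0.5443, 0.1885, 0.0526]
tcp_rot: [-0.025, 1.0, 0.0, 0.0]
contact_force: [0.9, -0.5, -4.7]
opening: 0.609
finger_force: 25.5
time: 15.0
eef_pos: [0.5441, 0.1885, 0.0503]
tcp_rot: [-0.025, 1.0, -0.0, -0.0]
contact_force: [-0.3, 0.1, -4.9]
opening: 0.616
finger_force: 25.5
```

```bash
for i in 1 ; do python3 -m crank '[[0,0,0.05,0,0,0],[0,0,0.1,0,0,0],[0,0,0.15,0,0,0],[0,0,0.15,0,0,0],[0,0,0.15,0,0,0]]'; done; python3 -m crank '[[0,0,0.05,0,0,0],[0,0,0.1,0,0,0],[0,0,0.1,0,0,0],[0,0,0.1,0,0,0]]' | grep -E "pos|contact"
```

```text
time: 15.5
eef_pos: [0.5441, 0.1885, 0.0488]
tcp_rot: [-0.025, 1.0, -0.0, -0.0]
contact_force: [0.9, 0.3, -4.9]
opening: 0.613
finger_force: 25.5
eef_pos: [0.5441, 0.1885, 0.0479]
contact_force: [-0.8, 0.6, -4.7]
```

```bash
python3 -m crank '[[0,0,0.05,0,0,0],[0,0,0.05,0,0,0],[0,0,0.05,0,0,0]]' | grep -E "pos|contact"; python3 -m crank '[[0,0,0.05,0,0,0],[0,0,0.05,0,0,0],[0,0,0.05,0,0,0]]' | grep -E "pos|contact"
```

```text
eef_pos: [0.5442, 0.1885, 0.0475]
contact_force: [0.4, 0.2, -4.6]
eef_pos: [0.5442, 0.1885, 0.047]
contact_force: [-0.1, -1.0, -3.6]
```

Contact is starting.

```bash
for i in 1; do python3 -m crank '[[0,0,0.05,0,0,0],[0,0,0.05,0,0,0],[0,0,0.05,0,0,0]]' | grep -E "pos|contact";  python3 -m crank '[[0,0,0.05,0,0,0],[0,0,0.05,0,0,0],[0,0,0.05,0,0,0]]' | grep -E "pos|contact|rot"; done
```

```text
eef_pos: [0.5442, 0.1885, 0.0466]
contact_force: [-1.0, -0.0, -1.0]
eef_pos: [0.5442, 0.1885, 0.0461]
tcp_rot: [-0.025, 1.0, 0.0, 0.0]
contact_force: [-1.5, -1.0, -0.3]
```

```bash
python3 -m crank '[[0,0,0.03,0,0,0],[0,0,0.03,0,0,0],[0,0,0.03,0,0,0]]' | grep -E "pos|contact";  python3 -m crank '[[0,0,0,0,0,0]]' | grep -E "pos|contact|rot"; python3 -m crank '[[0,0,0,0,0,0]]' | grep -E "contact|grip|finger"
```

```text
eef_pos: [0.5442, 0.1885, 0.0458]
contact_force: [-2.5, 0.0, 1.2]
eef_pos: [0.5442, 0.1885, 0.0457]
tcp_rot: [-0.025, 1.0, 0.0, 0.0]
contact_force: [-1.9, -0.3, 1.0]
contact_force: [-3.1, -0.6, 1.2]
finger_force: 26.1
```

```bash
python3 -m crank '[[0,0,0,0,0,0],[0,0,0,0,0,0],[0,0,0,0,0,0]]' 0.66; python3 -m crank '[[0,0,0,0,0,0],[0,0,0,0,0,0],[0,0,0,0,0,0],[0,0,0,0,0,0]]' 0.9; python3 chk.py
```

```text
time: 17.9
eef_pos: [0.5446, 0.1886, 0.0457]
tcp_rot: [-0.025, 1.0, 0.0, 0.001]
contact_force: [0.1, -0.2, 0.1]
opening: 0.66
finger_force: 0.0
time: 18.3
eef_pos: [0.5441, 0.1885, 0.0455]
tcp_rot: [-0.025, 1.0, 0.0, 0.0]
contact_force: [-0.4, -1.4, 0.0]
opening: 0.904
finger_force: 0.0
tcp [0.54411151 0.18852773 0.04552716] [-0.37359513 -1.42961085  0.04151639] flange ((0.5402625799179077, 0.18822789192199707), (0.132988840341568, 0.1422938108444214), 2.8825600147247314) 0.043508412526365614 ((0.5451492667198181, 0.18855120241641998), 0.07153256237506866)
```

```bash
python3 -m crank '[[0,0,-0.5,0,0,0],[0,0,-1.5,0,0,0],[0,0,-3,0,0,0],[0,0,-5,0,0,0],[0,0,-8,0,0,0],[0,0,-12,0,0,0],[0,0,-16,0,0,0],[0,0,-20,0,0,0],[0,0,-20,0,0,0],[0,0,-20,0,0,0]]' 1
python3 - <<'E'
from h import *
p,d,w=cloud("wrist"); cv2.imwrite("pics/wrist4.png",p)
c=np.array([.5455,.188])
for lo,hi,r0 in ((.07,.084,.04),(.040,.050,.068)):
    t=w[(d>0)&(w[...,2]>lo)&(w[...,2]<hi)]; u=t[np.hypot(*(t[:,:2]-c).T)<r0]
    A=np.c_[u[:,:2]-c,np.ones(len(u))]
    print(cv2.minAreaRect(u[:,:2].astype(np.float32)),np.median(u[:,2]),np.linalg.lstsq(A,u[:,2],rcond=None)[0])
m=(d>0)&(w[...,2]>0.135)&(w[...,2]<0.165)&(p.max(-1)<90)&(w[...,1]>.25)&(w[...,1]<.45)&(w[...,0]>0.45)&(w[...,0]<.63)
q=w[m]; print(len(q),cv2.minAreaRect(q[:,:2].astype(np.float32)),rel([.5405,.341,.24]))
E
```

```text
time: 19.35
eef_pos: [0.5449, 0.1887, 0.2486]
tcp_rot: [-0.025, 1.0, 0.0, 0.002]
contact_force: [-1.2, -0.2, 0.6]
opening: 0.995
finger_force: 0.0
((0.5454546809196472, 0.18729892373085022), (0.052657123655080795, 0.05325708165764809), 65.8420639038086) 0.0750476000257157 [-0.00708359  0.00191947  0.07480822]
((0.5454362630844116, 0.18722786009311676), (0.12282106280326843, 0.12287896126508713), 60.086517333984375) 0.04348636577105264 [-0.00013138 -0.00023981  0.04351236]
2890 ((0.5380671620368958, 0.3418886363506317), (0.1119445338845253, 0.01242476049810648), 2.382453441619873) [-0.41009733 15.24902031  0.63296248]
```

View pics/wrist4.png

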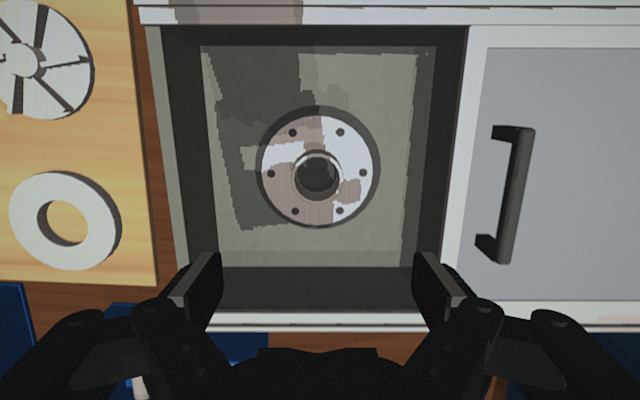

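The cover sits level and concentric on the plate at (318,172), and the handle is at (515,195). Now I'll close the guard.

```bash
python3 -m crank '[[-0.3,4,0,0,0,0],[-0.3,8,0,0,0,0],[-0.3,12,0,0,0,0],[-0.3,15.3,0,0,0,0],[-0.3,15.3,0,0,0,0],[-0.3,15.3,4,0,0,0],[-0.3,15.3,8,0,0,0],[-0.3,15.3,11,0,0,0],[-0.3,15.3,12,0,0,0],[-0.3,15.3,12,0,0,0]]'
python3 -m crank '[[0,0,0,0,0,0],[0,0,0,0,0,0],[0,0,0,0,0,0],[0,0,0,0,0,0],[0,0,0,0,0,0],[0,0,0,0,0,0]]' 0 20
```

```text
time: 20.4
eef_pos: [0.538, 0.34, 0.1226]
tcp_rot: [-0.024, 1.0, -0.001, -0.003]
contact_force: [-0.6, 0.4, 0.6]
opening: 1.001
finger_force: 0.0
time: 21.0
eef_pos: [0.54, 0.3421, 0.1266]
tcp_rot: [-0.024, 1.0, 0.001, 0.001]
contact_force: [-0.5, 1.8, 2.5]
opening: 0.13
finger_force: 24.4
```

```bash
python3 -m crank '[[0,-1,0,0,0,0],[0,-3.5,0,0,0,0],[0,-6,0,0,0,0],[0,-9,0,0,0,0],[0,-12,0,0,0,0],[0,-15,0,0,0,0],[0,-18,0,0,0,0],[0,-20,0,0,0,0],[0,-21.5,0,0,0,0],[0,-22,0,0,0,0]]'
python3 -m crank '[[0,-0.2,0,0,0,0],[0,-0.4,0,0,0,0],[0,-0.6,0,0,0,0],[0,-0.8,0,0,0,0],[0,-1.0,0,0,0,0],[0,-1.2,0,0,0,0],[0,-1.2,0,0,0,0],[0,-1.2,0,0,0,0]]'
```

```text
time: 22.0
eef_pos: [0.5504, 0.1208, 0.1266]
tcp_rot: [-0.024, 1.0, 0.0, -0.0]
contact_force: [-2.8, 3.1, 4.9]
opening: 0.135
finger_force: 24.8
time: 22.8
eef_pos: [0.5509, 0.1099, 0.1266]
tcp_rot: [-0.025, 1.0, 0.0, -0.0]
contact_force: [-3.3, 1.6, 6.0]
opening: 0.142
finger_force: 24.9
```

```bash
python3 -m crank '[[0,-0.1,0,0,0,0],[0,-0.2,0,0,0,0],[0,-0.2,0,0,0,0],[0,-0.2,0,0,0,0]]' | grep -E "pos|contact"; python3 -m crank '[[0,-0.1,0,0,0,0],[0,-0.1,0,0,0,0],[0,-0.1,0,0,0,0]]' | grep -E "pos|contact"
```

```text
eef_pos: [0.551, 0.1081, 0.1266]
contact_force: [-3.3, 2.7, 5.8]
eef_pos: [0.5511, 0.1072, 0.1266]
contact_force: [-2.3, 2.8, 6.3]
```

```bash
python3 -m crank '[[0,-0.1,0,0,0,0],[0,-0.1,0,0,0,0],[0,-0.1,0,0,0,0]]' | grep -E "pos|contact"; python3 -m crank '[[0,-0.1,0,0,0,0],[0,-0.1,0,0,0,0],[0,-0.1,0,0,0,0]]' | grep -E "pos|contact"
```

```text
eef_pos: [0.5511, 0.1062, 0.1266]
contact_force: [-3.7, 2.6, 5.7]
eef_pos: [0.5512, 0.1052, 0.1266]
contact_force: [-2.8, 2.3, 5.9]
```

```bash
python3 -m crank '[[0,-0.1,0,0,0,0],[0,-0.1,0,0,0,0],[0,-0.1,0,0,0,0]]' | grep -E "pos|contact"; python3 -m crank '[[0,-0.1,0,0,0,0],[0,-0.1,0,0,0,0],[0,-0.1,0,0,0,0]]' | grep -E "pos|contact"
```

```text
eef_pos: [0.5512, 0.1041, 0.1266]
contact_force: [-2.1, 2.3, 5.0]
eef_pos: [0.5512, 0.1031, 0.1266]
contact_force: [-2.9, 1.9, 6.0]
```

```bash
python3 -m crank '[[0,-0.1,0,0,0,0],[0,-0.2,0,0,0,0],[0,-0.2,0,0,0,0],[0,-0.2,0,0,0,0]]' | grep -E "pos|contact"; cat > ed.py <<'E'
from h import *
a=np.load("scene0.npz"); p,d,w=cloud("scene"); v,u=np.mgrid[:400,:640]
for P,D,W in ((a["p"],a["d"],a["w"]),(p,d,w)):
    m=(D>0)&(W[...,2]>0.135)&(W[...,2]<0.165)&(P.max(-1)<90)&(W[...,1]>.05)&(W[...,1]<.15)&(W[...,0]>0.49)&(W[...,0]<.63)
    q=W[m]; print(m.sum(),cv2.minAreaRect(q[:,:2].astype(np.float32)))
cv2.imwrite("pics/cmp.png",np.vstack([cv2.resize(x[190:340,390:580],None,fx=2,fy=2) for x in (a["p"],p)]))
E
python3 ed.py
```

```text
eef_pos: [0.5513, 0.1011, 0.1266]
contact_force: [-2.3, 1.6, 6.7]
116 ((0.5536876320838928, 0.10589870065450668), (0.10799730569124222, 0.012203522026538849), 2.8696787357330322)
286 ((0.5706299543380737, 0.10363371670246124), (0.0703645572066307, 0.03780299797654152), 18.604890823364258)
```

View pics/cmp.png

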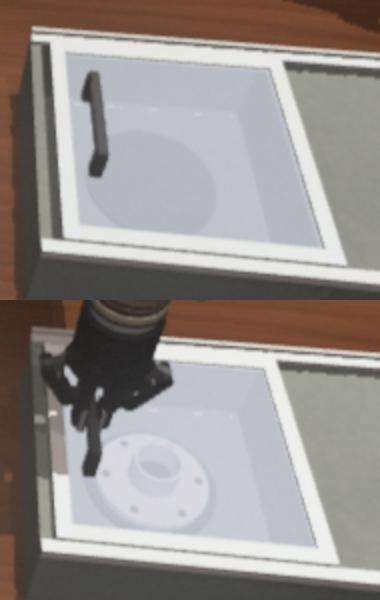

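The guard started slightly ajar. It is now further shut than at the start, with a small gap still left at (45,520). I'll keep creeping to the stop.

```bash
for k in 1; do python3 -m crank '[[0,-0.1,0,0,0,0],[0,-0.2,0,0,0,0],[0,-0.3,0,0,0,0],[0,-0.4,0,0,0,0],[0,-0.4,0,0,0,0]]' | grep -E "pos|contact"; python3 -m crank '[[0,-0.1,0,0,0,0],[0,-0.2,0,0,0,0],[0,-0.3,0,0,0,0],[0,-0.4,0,0,0,0],[0,-0.4,0,0,0,0]]' | grep -E "pos|contact"; done
```

```text
eef_pos: [0.5515, 0.0971, 0.1266]
contact_force: [-2.6, 2.3, 6.0]
eef_pos: [0.5516, 0.0947, 0.1266]
contact_force: [-1.5, 7.1, 5.6]
```

```bash
python3 -m crank '[[0,-0.1,0,0,0,0],[0,-0.1,0,0,0,0],[0,-0.1,0,0,0,0]]' | grep -E "pos|contact"; python3 -m crank '[[0,-0.1,0,0,0,0],[0,-0.1,0,0,0,0],[0,-0.1,0,0,0,0]]' | grep -E "pos|contact|open"
```

```text
eef_pos: [0.5516, 0.0947, 0.1266]
contact_force: [-3.2, 10.6, 5.7]
eef_pos: [0.5516, 0.0947, 0.1266]
contact_force: [-3.1, 13.4, 5.9]
opening: 0.137
```

Firm stop reached: the TCP no longer moves and the force is climbing. I'll relax, release and retreat.

```bash
python3 -m crank '[[0,0.25,0,0,0,0],[0,0.25,0,0,0,0],[0,0.25,0,0,0,0]]' | grep -E "pos|contact"; python3 -m crank '[[0,0,0,0,0,0],[0,0,0,0,0,0],[0,0,0,0,0,0],[0,0,0,0,0,0],[0,0,0,0,0,0]]' 0.8 | grep -E "pos|contact|open"; python3 -m crank '[[0,0,-1,0,0,0],[0,0,-3,0,0,0],[0,0,-6,0,0,0],[0,0,-10,0,0,0],[0,0,-14,0,0,0],[0,10,-18,0,0,0],[0,20,-20,0,0,0],[0,30,-20,0,0,0],[0,30,-20,0,0,0],[0,30,-20,0,0,0]]'; python3 ed.py; python3 - <<'E'
import cv2
from h import *
p,d,w=cloud("scene"); cv2.imwrite("pics/final.png",p)
E
```

```text
eef_pos: [0.5516, 0.0947, 0.1266]
contact_force: [-3.2, 6.5, 6.1]
eef_pos: [0.5517, 0.093, 0.1253]
contact_force: [0.5, -0.3, 0.4]
opening: 0.797
time: 28.55
eef_pos: [0.5395, 0.3381, 0.3192]
tcp_rot: [-0.025, 1.0, 0.0, 0.001]
contact_force: [1.3, -0.2, -0.1]
opening: 0.802
finger_force: 0.0
116 ((0.5536876320838928, 0.10589870065450668), (0.10799730569124222, 0.012203522026538849), 2.8696787357330322)
107 ((0.5535103678703308, 0.09233932197093964), (0.10959099233150482, 0.010830446146428585), 3.1009013652801514)
```

View pics/final.png

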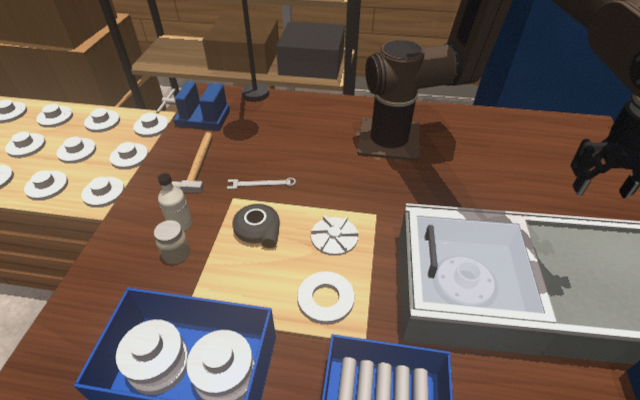

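The guard is shut against its stop, with the handle at (432,250). The cover stands on the plate at (466,280), the other parts haven't moved and the gripper is clear.

```bash
python3 -m crank '[[0,0,0,0,0,0],[0,0,0,0,0,0],[0,0,0,0,0,0]]' | grep -E "pos|contact"; python3 -c "
from plant import ctrl
print(ctrl.sign_off())"
```

```text
eef_pos: [0.5401, 0.3348, 0.3176]
contact_force: [-0.2, -0.7, -0.7]
the job is handed in; nothing more can be done
None
```

The job is handed in: the cover stands upright on the middle of the plate, let go, with the guard shut against its stop and the other parts unmoved in the last picture; sign-off gave no verdict.

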